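# Fit the pyrometer probe to the test kiln

## Task

The kiln probe is stored handle-first in its plywood holder. Draw it out by its stem and lay it down flat on the open table, let it go, then take it again by its handle and push the stem fully home into the port of the small kiln, so that the handle sits flush against the port block, and let go. Leave the pots and tools around it where they are.

Things in the scene. Friction and masses are not known exactly. Their poses are not given: they have to be found in the camera images.
- probe: Kiln probe, 184 mm, about 0.11 kg: dark wooden handle (square bar 84 x 34 x 34 mm, white dial on top) with a straight round-ended steel stem, 10 mm thick, 100 mm long, from the middle of one end. Origin: centre of the handle's underside; x from handle to tip, z up as it lies. It balances inside the handle, so laid on its handle it rests level. Starts handle inside holder, stem out.
- handle_centre (a point): centre of the probe's handle, on the stem's axis, 17 mm above the handle's underside (axes as the probe)
- shoulder (a point): centre of the handle's front end face, where the stem starts, 42 mm ahead of the handle's centre (axes as the probe)
- stem_tip (a point): end of the probe's stem, 100 mm ahead of the shoulder (axes as the probe)
- holder: Fixed plywood sleeve, 100 long x 64 wide x 64 mm tall, closed on top, with a square bore 40 x 40 mm, 92 mm deep, open at its -x end; the bore's floor is 14 mm above the table. Origin: centre of the underside; -x points out of its mouth, the way the stem points. The handle slides out freely along -x and is clear of the holder after about 90 mm.
- holder_mouth (a point): where the stored probe's stem leaves the holder: 50 mm from the holder's centre, on the stem's axis, 31 mm above the table (axes as the holder)
- kiln: Fixed bench kiln, metal box 260 deep (x) x 280 wide x 255 mm tall, lid handle to 286 mm. Origin: centre of the underside; its -x side is the port side. There a white ceramic port block, 60 x 60 mm, stands 60 mm proud, with a level round hole along x. On the same side a black controller box stands 25 mm proud, 57 to 127 mm to the kiln's +y of the hole, 75 to 185 mm above the table.
- port_mouth (a point): centre of the port hole at the port block's outer face, 100 mm above the table, 190 mm from the kiln's centre; x points straight into the hole (axes as the kiln). Hole 14 mm wide, rim bevelled by 4 mm, at least 105 mm of free depth.
- vase: Bystander: terracotta vase, 84 mm across, 145 mm tall. Origin: on its underside
- mug: Bystander: white mug, 76 mm across, 85 mm tall, one handle. Origin: on its underside
- glaze_jar: Bystander: lidded amber glaze jar, 68 mm across, 90 mm tall. Origin: on its underside
- bowl: Bystander: blue ceramic bowl, 100 mm across, 45 mm tall. Origin: on its underside
- brush: Bystander: brush lying flat, 180 mm long. Origin: under the tool; lies along x
- mallet: Bystander: hammer-shaped mallet lying flat, 200 mm long. Origin: under the tool; lies along x

How it is judged (in metres and radians):
On the way:
1. the probe is out of its holder, lying on its handle on the table, let go (height (world z) of handle_centre below 0.023 m and angle between probe's own x axis and vertical between 1.45 and 1.69 rad and horizontal distance between handle_centre and holder above 0.085 m and linear speed of probe below 0.02 m/s and contact force between the fingers and probe below 0.1 N), for 0.2 s.
At the end, for the whole second after the job is handed in: The stem is in the kiln's port with the handle's front face against the port block (shoulder centre within 8 mm of the port mouth's centre, probe in line with the hole within 0.12 rad), the probe is still and the fingers no longer touch it (distance between shoulder and port_mouth below 0.008 m and angle between the x axis of probe and the x axis of kiln, either way round below 0.12 rad and linear speed of probe below 0.02 m/s and contact force between the fingers and probe below 0.1 N).
It fails at once if a bystander (vase, mug, glaze jar, bowl, brush or mallet) is shifted by more than 30 mm (distance of any of vase, mug, glaze_jar, bowl, brush, mallet from where it was at the start of the episode above 0.03 m).
It also fails if it takes over 61 s, if anything falls off the work surface, if the arm or the gripper's body presses on something with over 40 N, if the wrist force passes 120 N, or if a joint passes its speed limit or range.

## Robot

A 6-joint arm with a two-finger parallel gripper is mounted at the origin on the work surface. World frame = base frame: x ahead of the robot, y to its left, z up, the work surface at z = 0. Lengths are in mm, angles in rad, forces in N, time in s.
With the tool pointing down it reaches from about 350 to 1000 mm from the base axis. Payload 7.1 kg.
Tool frame: the origin (TCP) lies at the very end of the fingers, on their centre line; the grasp point (between the pads) lies 19 mm behind it (robot.hold_point_z is the distance from the TCP to the grasp point, in mm); z points along the fingers, y is the line along which they close (so a half turn about z gives the same grasp; the last joint's range is limited). The gripper opens to 85 mm and grips with 20 to 120 N. Pads are 22 mm wide; open, the fingers measure 114 mm over their backs; the gripper's body (76 mm by 85 mm) begins 54 mm behind the grasp point. The pads swing forward as they close: fully open they stand 13 mm farther back than shut.
Start: joints at [-1.156, 0.423, 1.63, -0, 1.089, -0.019], TCP at [262.716, -567.085, 231.319] pointing down, gripper open.
Joint ranges: [-3, 3], [-0.9, 2.11], [0.09, 2.58], [-1.31, 4.45], [0.11, 2.69], [-2.54, 2.54]. Speed limits (rad/s): [2.39, 2.39, 3.01, 3.14, 3.14, 3.14].

## Interface

Orientations are given as a unit quaternion [w, x, y, z].
In Python, from workcell import robot gives the robot as it stands.
- The arm moves only by the tool shift_gripper, called as a command line: name --pt "numbers of a row" for each row, then --argument value for the rest. Schema: {"type":"object","properties":{"offsets":{"type":"array","items":{"type":"array","items":{"type":"number"},"minItems":4,"maxItems":4},"minItems":1,"maxItems":12},"jaw":{"type":"number"},"clamp_n":{"type":"number"},"only":{"type":"string"},"quiet":{"type":"boolean"},"lines":{"type":"string"}},"required":["offsets"],"additionalProperties":false}. offsets is a list of rows, 1 to 12 of them, each of 4 numbers: dx, dy, dz in mm, then a turn about the tool's z in rad; each row is the pose to reach, as a shift and turn from the pose commanded when the call began, along the tool's axes at that moment; what a row does not reach only later rows make up. A row lasts 1/12 s, in which the tool goes at most 41.7 mm and 0.125 rad, less where a joint would pass 70% of its speed; a pose out of reach is approached as far as the arm can. jaw is the finger opening in mm, set as the call begins (left out keeps the last). The fingers move at their own pace and stop on an object; clamp_n is the grip in N (left out, the last holds). Time passes only in rows, so rows that do not move let the fingers close. The tool returns the time, the measured TCP pose, the force, the opening and the grip force at its end. only (a regular expression) keeps the lines of the reply that match it, lines (a string "A,B") keeps lines A to B, and quiet returns only ok. Input that does not fit is refused with a message, and nothing moves.
- robot.state(): the state, without advancing time (a new reading comes with each control period).
- robot.read_camera(name): name is "scene" or "top"; returns a dict with "pixels" (480x640x3 uint8, blue, green, red), "fx", "fy", "cx", "cy" (pixels), "rvec" (rotation vector, rad) and "tvec" (3), from world to camera coordinates, as OpenCV has them. Camera axes: x right, y down, z forward; pixel columns grow to the right and rows downward; lengths in mm; the calibration is good to about 2 mm. A picture is of the moment at which its call begins. There is no depth.
- robot.job_done(): hands the job in; it is judged then, once.
The state is a dict: "clock": time; "joints": joint angles; "joint_velocities": joint speeds; "tau": joint torques, N m; "tool_pos": TCP position; "tcp_rot": TCP orientation; "contact_force": force on the tool from outside, world axes, zero at the start; "torque": the same for the moment, N m; "width": finger opening in mm; "grip_force": force on a finger pad.
Only numpy, scipy, OpenCV 4.12 (cv2) and the standard library are available. Lean on these libraries where they do the work, as an engineer would, in place of code of your own. Each camera call takes 0.05 s, during which the arm holds its last target. There are 200 camera calls.

## Working session

There is one attempt and no reset: what is moved stays moved. The work goes in short steps, Python scripts to look and compute and a tool call to move; the robot and the scene stay as the last step left them, time stands still between calls to the robot, and variables do not carry over. Pictures are saved under pics/ and viewed, at most 10 in all, crops included, and the job is handed in when it is done.

```bash
ls; mkdir -p pics
```

Run:
```python
from workcell import robot
import cv2
for n in("scene","top"):
    c=robot.read_camera(n); cv2.imwrite(f"pics/{n}0.png",c["pixels"]); print(n,c["fx"],c["fy"],c["cx"],c["cy"],c["rvec"],c["tvec"])
print(robot.state())
```

```text
pics
workcell.py
scene 457.0765951733023 457.0765951733023 314.54430259783425 234.63609114704158 [ 2.0892637   0.78724134 -0.38600187] [-405.03190412 -188.23569083 1454.52230309]
top 540.0981940736621 540.0981940736621 330.6745389796923 239.12688882443686 [ 2.18567867 -2.20715078  0.1079555 ] [ -55.95262998  566.2469057  1304.12737273]
{'clock': 0.1, 'joints': array([-1.15603331e+00,  4.23765864e-01,  1.63061659e+00,  1.20380577e-05,
        1.08861114e+00, -1.89797994e-02]), 'joint_velocities': array([-4.23220752e-05, -1.85994153e-03, -2.09945335e-03,  1.36504967e-03,
        2.17396957e-03, -5.50324198e-04]), 'tau': array([ 2.07436191e-03, -5.58421361e+01, -2.82443118e+01,  1.31151014e-04,
        3.05791735e-03,  2.62252193e-06]), 'tool_pos': array([ 262.50499554, -566.64948449,  230.62134151]), 'tcp_rot': array([-6.87848464e-04,  9.76575786e-01,  2.15172592e-01, -1.32487666e-04]), 'contact_force': array([ 0.25093113,  0.05140568, -0.94939047]), 'torque': array([ 0.02305107, -0.01664403,  0.01481315]), 'grip_force': 0.0, 'width': 85.2270024945}
```

View pics/scene0.png

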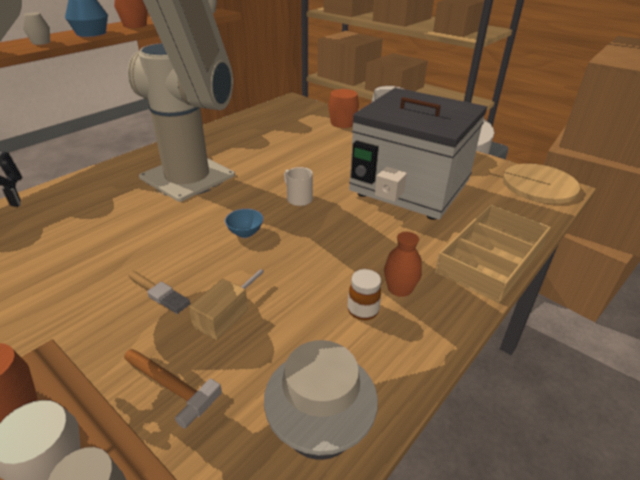

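View pics/top0.png

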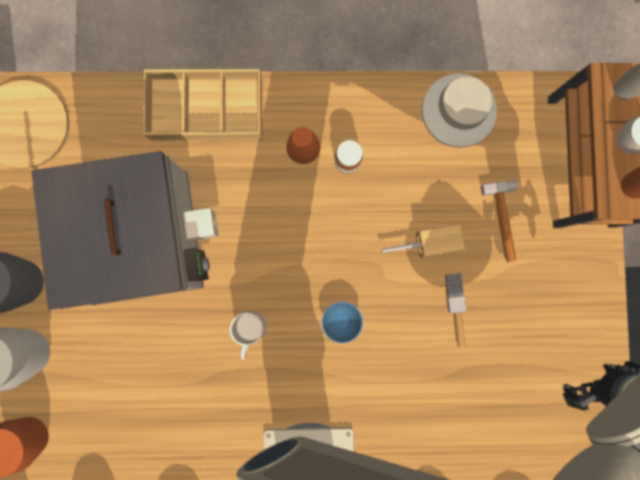

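The scene view shows the holder at (218,308) with its stem to (262,272), and the port block at (390,183) with its hole near (388,187). The top view shows the holder at (441,241), the stem tip near (384,251), and the port block's white top at (200,223). The path between the bowl (342,322) and the jar (349,155) is clear.

Create h.py:
```python
import numpy as np, cv2
from workcell import robot
def cam(n):
    c=robot.read_camera(n); c["n"]=n; c["R"]=cv2.Rodrigues(np.array(c["rvec"],float))[0]; c["t"]=np.array(c["tvec"],float)
    c["o"]=-c["R"].T@c["t"]; return c
def ray(c,p):
    d=c["R"].T@np.array([(p[0]-c["cx"])/c["fx"],(p[1]-c["cy"])/c["fy"],1]); return d/np.linalg.norm(d)
def onz(c,p,z):
    d=ray(c,p); return c["o"]+d*(z-c["o"][2])/d[2]
def tri(c1,p1,c2,p2):
    a,b=ray(c1,p1),ray(c2,p2); s=np.linalg.lstsq(np.c_[a,-b],c2["o"]-c1["o"],rcond=None)[0]
    q,r=c1["o"]+s[0]*a,c2["o"]+s[1]*b; return (q+r)/2,np.linalg.norm(q-r)
def proj(c,P):
    q=c["R"]@np.array(P,float)+c["t"]; return c["fx"]*q[0]/q[2]+c["cx"],c["fy"]*q[1]/q[2]+c["cy"]
def crop(c,x,y,w,h,k):
    return cv2.resize(c["pixels"][y:y+h,x:x+w],None,fx=k,fy=k,interpolation=cv2.INTER_CUBIC)
```

Run:
```python
from h import *
t,s=cam("top"),cam("scene"); print(t["o"].round(),s["o"].round())
a=np.vstack([np.hstack([crop(t,375,215,100,62,4),crop(t,170,190,100,62,4)]),np.hstack([crop(s,185,255,100,87,4),crop(s,345,135,100,87,4)])])
cv2.imwrite("pics/c1.png",a)
```

```text
[ 469.  -27. 1343.] [1143. -706.  714.]
```

View pics/c1.png

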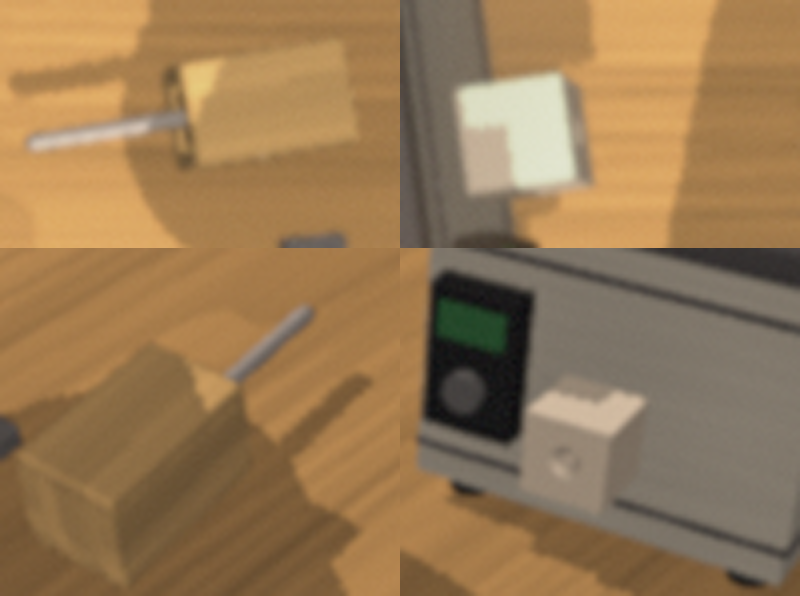

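The crops show stem, hole and block corners clearly: the top-view tip is at crop (30,144) and the stem root at (186,118). In the scene view the hole is at crop (565,462), and the outer-face corners are (530,408), (607,437), (600,513) and (522,488).

Create stem.py:
```python
from h import *
def stem(c,x,y,w,h,sat=75,val=90):
    hsv=cv2.cvtColor(c["pixels"][y:y+h,x:x+w],cv2.COLOR_BGR2HSV)
    m=((hsv[...,1]<sat)&(hsv[...,2]>val)).astype(np.uint8)
    n,l,st,_=cv2.connectedComponentsWithStats(m); 
    if n<2: return None
    k=1+st[1:,4].argmax(); v,u=np.nonzero(l==k); P=np.c_[u+x,v+y].astype(np.float32)
    vx,vy,x0,y0=cv2.fitLine(P,cv2.DIST_L2,0,.01,.01).ravel(); s=(P-[x0,y0])@[vx,vy]
    return np.array([[x0+vx*k,y0+vy*k] for k in(s.min()-.5,s.max()+.5)]),len(P)
```

Run:
```python
from stem import *
t,s=cam("top"),cam("scene")
for sat in(75,110): print(stem(t,375,232,52,30,sat),stem(s,240,262,30,32,sat,70))
f=lambda p,x,y:((p[0]+.5)/4-.5+x,(p[1]+.5)/4-.5+y)
T=lambda u,v:f((u,v),375,215); S=lambda u,v:f((u,v-248),185,255)
TP=lambda u,v:f((u-400,v),170,190); SP=lambda u,v:f((u-400,v-248),345,135)
print("tip",tri(t,T(30,144),s,S(310,313)),"root",tri(t,T(186,118),s,S(233,378)))
print("tip z31",onz(t,T(30,144),31),onz(s,S(310,313),31),"root",onz(t,T(186,118),31),onz(s,S(233,378),31))
a=tri(t,TP(562,73),s,SP(607,437));b=tri(t,TP(578,184),s,SP(530,408));print("block",a,b,"z130",[onz(t,TP(*p),130).round(1) for p in((455,88),(562,73),(578,184),(465,195))])
print("hole z100",onz(s,SP(565,462),100))
```

```text
(array([[381.43433, 250.65836],
       [420.6695 , 243.9486 ]], dtype=float32), 143) (array([[242.42259, 287.23538],
       [262.36258, 269.6552 ]], dtype=float32), 96)
(array([[380.47498, 250.89702],
       [421.6488 , 243.82347]], dtype=float32), 219) (array([[241.31998, 288.11572],
       [262.77515, 269.12125]], dtype=float32), 139)
tip (array([ 537.07143654, -185.41921649,   28.66138708]), np.float64(3.518168090232414)) root (array([ 556.6350369 , -270.72657523,   49.89351443]), np.float64(21.077199308106387))
tip z31 [ 535.75009366 -186.42237062   31.        ] [ 540.42343059 -185.99581994   31.        ] root [ 550.75940763 -282.30873236   31.        ] [ 548.22694944 -251.14062396   31.        ]
block (array([630.70451746, 212.06177953, 127.73199115]), np.float64(0.5873947714437943)) (array([570.81662679, 204.92434457, 129.18927174]), np.float64(7.059177283168449)) z130 [array([622.6, 271.5, 130. ]), array([630.6, 211.8, 130. ]), array([567.9, 202.5, 130. ]), array([562.3, 265.4, 130. ])]
hole z100 [603.74045695 208.5334332  100.        ]
```

Run:
```python
from stem import *
t,s=cam("top"),cam("scene")
a=stem(t,375,232,52,30,75)[0];b=stem(s,240,262,30,32,75,70)[0]
for c,p in((t,a),(s,b)):
    q=[onz(c,k,31)[:2] for k in p]; d=q[1]-q[0]; d*=np.sign(d[1]); print(c["n"],np.round(q,1),np.arctan2(d[1],d[0]))
print("tip tri",tri(t,a[0],s,b[1]))
# block top mask
g=t["pixels"][190:252,170:270]; hsv=cv2.cvtColor(g,cv2.COLOR_BGR2HSV)
m=((hsv[...,1]<60)&(hsv[...,2]>125)).astype(np.uint8); n,l,st,ce=cv2.connectedComponentsWithStats(m); k=1+st[1:,4].argmax()
v,u=np.nonzero(l==k); bx=cv2.boxPoints(cv2.minAreaRect(np.c_[u+170,v+190].astype(np.float32)));print("block",st[k],[onz(t,p,130)[:2].round(1) for p in bx])
# lid lines
e=cv2.Canny(cv2.cvtColor(t["pixels"],cv2.COLOR_BGR2GRAY)[130:320,20:215],40,110)
for L in cv2.HoughLinesP(e,1,np.pi/720,40,minLineLength=70,maxLineGap=8)[:,0]:
    p,q=onz(t,(L[0]+20,L[1]+130),240)[:2],onz(t,(L[2]+20,L[3]+130),240)[:2]; d=q-p
    print(L+[20,130,20,130],round(np.hypot(*d)),round(np.arctan2(d[1],d[0])%(np.pi/2),4))
for n,c in(("scene",s),("top",t)):
  print(n,[np.round(proj(c,P),1) for P in((603,208,100),(544,-230,31))])
```

```text
top [[ 535.8 -184.7]
 [ 551.2 -281.2]] 1.7298089174694562
scene [[ 547.8 -252. ]
 [ 537.5 -182.6]] 1.718359874550882
tip tri (array([ 536.69054494, -183.70495845,   31.17280228]), np.float64(2.718050972015852))
block [ 12  19  34  31 844] [array([625.1, 276. ]), array([634.3, 209.1]), array([568.2, 199.5]), array([559.2, 266.1])]
[ 50 310 170 293] 240 0.1302
[ 25 130  43 271] 292 0.1524
[ 33 169 127 155] 192 0.1469
[163 152 183 290] 286 0.1522
[168 155 181 245] 188 0.1512
[144 134 214 135] 143 1.5523
[ 31 170 157 151] 257 0.1487
scene [array([385.5, 188.1]), array([248.8, 281.4])]
top [array([214.3, 221.5]), array([399.9, 247.1])]
```

shift_gripper --pt "36 -16 0 -0.117" --pt "72 -33 0 -0.234" --pt "108 -49 0 -0.351" --pt "144 -65 0 -0.469" --pt "179 -81 0 -0.586" --pt "215 -98 0 -0.703" --pt "251 -114 0 -0.820" --pt "287 -130 0 -0.938" --pt "323 -147 30 -1.055" --pt "359 -163 60 -1.172" --pt "394.8 -179.2 90 -1.289" --pt "394.8 -179.2 110 -1.289" --jaw 45

```text
clock: 1.4
tool_pos: [549.0, -236.7, 122.1]
tcp_rot: [0.002, 0.648, 0.761, 0.001]
contact_force: [0.7, -1.0, 0.6]
width: 44.9
grip_force: 0.0
```

shift_gripper --pt "0 0 0 0" --pt "0 0 0 0"

```text
clock: 1.57
tool_pos: [544.9, -237.0, 119.3]
tcp_rot: [-0.002, 0.651, 0.759, -0.001]
contact_force: [0.5, -0.4, 1.0]
width: 45.4
grip_force: 0.0
```

Run:
```python
from stem import *
q=robot.state(); print(q["tool_pos"],2*np.arctan2(q["tcp_rot"][2],q["tcp_rot"][1]))
t,s=cam("top"),cam("scene"); cv2.imwrite("pics/c2.png",np.hstack([crop(t,340,190,130,110,3),crop(s,190,200,120,110,3)]))
```

```text
[ 544.86163475 -237.01599224  119.3150919 ] 1.7248934795611228
```

View pics/c2.png

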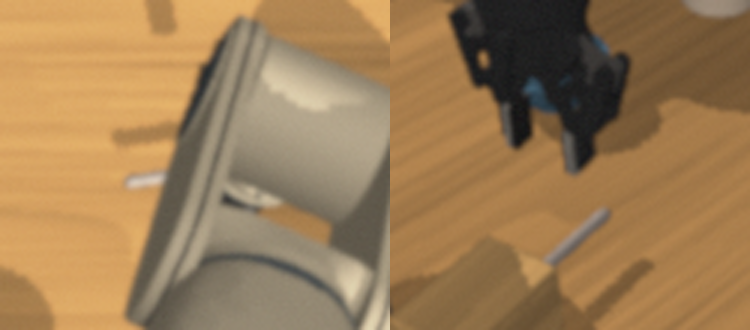

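The scene view shows the open fingers straddling the stem line above the table, with the stem at crop (548–607, 262–212). I'll descend and grip.

shift_gripper --pt "0 0 25 0" --pt "0 0 50 0" --pt "0 0 75 0" --pt "0 0 92 0" --pt "0 0 101 0" --pt "0 0 101 0" --jaw 45

```text
clock: 2.17
tool_pos: [545.0, -239.5, 20.1]
tcp_rot: [-0.0, 0.652, 0.758, -0.0]
contact_force: [-0.9, 0.1, 0.0]
width: 45.2
grip_force: 0.0
```

shift_gripper --pt "0 0 0 0" --pt "0 0 0 0" --pt "0 0 0 0" --pt "0 0 0 0" --pt "0 0 0 0" --pt "0 0 0 0" --pt "0 0 0 0" --pt "0 0 0 0" --jaw 0 --clamp_n 40

```text
clock: 2.83
tool_pos: [546.1, -238.8, 20.9]
tcp_rot: [0.001, 0.651, 0.759, 0.0]
contact_force: [-0.3, -1.9, 6.5]
width: 8.2
grip_force: 39.4
```

shift_gripper --pt "6 0 0 0" --pt "16 0 0 0" --pt "28 0 0 0" --pt "40 0 0 0" --pt "52 0 0 0" --pt "64 0 0 0" --pt "76 0 0 0" --pt "88 0 0 0" --pt "100 0 0 0" --pt "112 0 0 0" --pt "124 0 0 0" --pt "136 0 0 0"

```text
clock: 3.83
tool_pos: [524.5, -102.8, 20.1]
tcp_rot: [-0.0, 0.651, 0.759, -0.0]
contact_force: [0.6, 0.4, -1.3]
width: 8.6
grip_force: 39.0
```

shift_gripper --pt "4 0 0 0" --pt "4 0 0 0" --pt "4 0 0 0"

```text
clock: 4.08
tool_pos: [524.6, -99.9, 20.4]
tcp_rot: [0.0, 0.651, 0.759, 0.0]
contact_force: [-0.1, 0.7, -0.3]
width: 8.1
grip_force: 39.0
```

Run:
```python
from stem import *
q=robot.state(); print(q["tool_pos"],q["contact_force"])
t,s=cam("top"),cam("scene"); cv2.imwrite("pics/c3.png",np.hstack([crop(t,310,190,130,110,3),crop(s,200,180,120,110,3)]))
```

```text
[524.61186998 -99.9481025   20.36404831] [-0.07918864  0.70449841 -0.25897253]
```

View pics/c3.png

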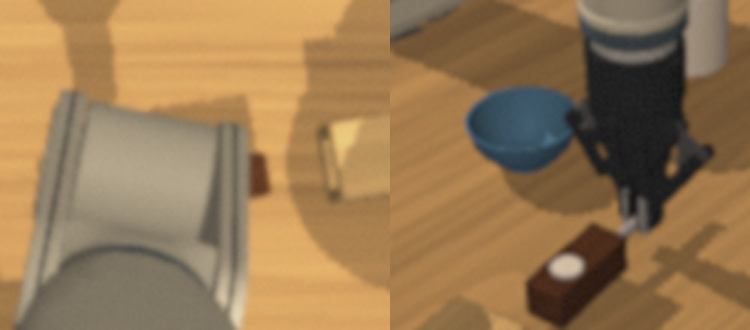

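The probe is fully out: dark handle with its dial on top at crop (575,275), level in the fingers. I'll lower it 13 mm and release.

shift_gripper --pt "0 0 5 0" --pt "0 0 10 0" --pt "0 0 13 0" --pt "0 0 14 0" --pt "0 0 14 0" --pt "0 0 14 0"

```text
clock: 4.68
tool_pos: [524.2, -100.3, 6.3]
tcp_rot: [-0.0, 0.651, 0.759, -0.0]
contact_force: [-2.0, 1.9, 6.6]
width: 8.2
grip_force: 40.0
```

shift_gripper --pt "0 0 0 0" --pt "0 0 0 0" --pt "0 0 0 0" --pt "0 0 0 0" --pt "0 0 0 0" --pt "0 0 0 0" --pt "0 0 -40 0" --pt "0 0 -80 0" --pt "0 0 -110 0" --pt "0 0 -110 0" --jaw 50

```text
clock: 5.52
tool_pos: [528.1, -100.9, 121.8]
tcp_rot: [0.004, 0.651, 0.759, 0.002]
contact_force: [1.3, 0.3, -0.1]
width: 50.2
grip_force: 0.0
```

shift_gripper --pt "35 0 -30 0" --pt "70 0 -60 0" --pt "105 0 -60 0" --pt "120 0 -60 0" --pt "120 0 -60 0" --pt "120 0 -60 0"

```text
clock: 6.02
tool_pos: [506.0, 19.1, 176.3]
tcp_rot: [0.0, 0.651, 0.759, -0.0]
contact_force: [-0.1, -0.5, -0.7]
width: 50.1
grip_force: 0.0
```

Run:
```python
from stem import *
q=robot.state(); print(q["tool_pos"])
t,s=cam("top"),cam("scene"); cv2.imwrite("pics/c4.png",np.hstack([crop(t,340,200,100,90,4),crop(s,220,210,100,90,4)]))
```

```text
[506.02095912  19.09467347 176.29936485]
```

View pics/c4.png

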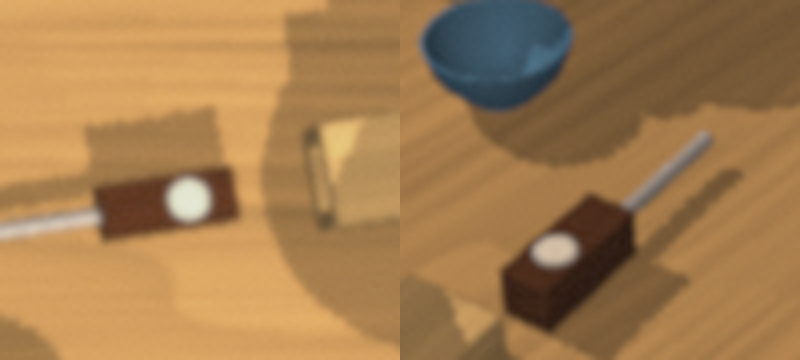

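The probe lies flat and free: in the top crop the handle's corners are (96,187), (232,168), (240,218) and (105,240), with the stem running left. The scene crop agrees, with nothing else moved.

Create handle.py:
```python
from stem import *
def handle(c,x,y,w,h):
    g=c["pixels"][y:y+h,x:x+w].astype(int); hsv=cv2.cvtColor(g.astype(np.uint8),cv2.COLOR_BGR2HSV)
    m=((hsv[...,2]<115)&(hsv[...,1]>110)&((hsv[...,0]<9)|(hsv[...,0]>170))).astype(np.uint8)
    m=cv2.morphologyEx(m,cv2.MORPH_CLOSE,np.ones((15,15)))
    n,l,st,_=cv2.connectedComponentsWithStats(m); k=1+st[1:,4].argmax(); v,u=np.nonzero(l==k)
    return cv2.boxPoints(cv2.minAreaRect(np.c_[u+x,v+y].astype(np.float32))),st[k]
```

Run:
```python
from handle import *
t,s=cam("top"),cam("scene")
b,st=handle(t,345,225,65,45); print(st,b)
P=np.array([onz(t,p,34)[:2] for p in b]); print(P.round(1),P.mean(0))
f=lambda p,x,y:((p[0]+.5)/4-.5+x,(p[1]+.5)/4-.5+y)
K=np.array([onz(t,f(p,340,200),34)[:2] for p in((96,187),(232,168),(240,218),(105,240))]);print(K.round(1),K.mean(0))
# dial via both views
print("dial",tri(t,f((189,200),340,200),s,f((555-400,250),220,210)))
print("front corner",tri(t,f((96,187),340,200),s,f((634-400,210),220,210)))
a=stem(t,310,235,60,35); b2=stem(s,270,235,35,35,75,70); print(a,b2)
A=[onz(t,p,17)[:2] for p in a[0]];B=[onz(s,p,17)[:2] for p in b2[0]];print(np.round(A,1),np.round(B,1))
for q in(A,B): d=q[1]-q[0]; d=d*np.sign(d[1]); print(np.arctan2(d[1],d[0]))
```

```text
Traceback (most recent call last):
  File "handle.py", line 6, in handle
    n,l,st,_=cv2.connectedComponentsWithStats(m); k=1+st[1:,4].argmax(); v,u=np.nonzero(l==k)
                                                      ~~~~~~~~~~~~~~~^^
ValueError: attempt to get argmax of an empty sequence
```

```bash
sed -i 's/m=((hsv.*/m=(hsv[...,2]<105).astype(np.uint8)/; s/np.ones((15,15))/np.ones((9,9))/' handle.py
```

Create m.py:
```python
from handle import *
t,s=cam("top"),cam("scene")
print(cv2.cvtColor(t["pixels"][250:251,368:369],cv2.COLOR_BGR2HSV),cv2.cvtColor(t["pixels"][230:231,380:381],cv2.COLOR_BGR2HSV))
b,st=handle(t,358,225,47,45); print(st,b)
P=np.array([onz(t,p,34)[:2] for p in b]); print(P.round(1),P.mean(0))
f=lambda p,x,y:((p[0]+.5)/4-.5+x,(p[1]+.5)/4-.5+y)
K=np.array([onz(t,f(p,340,200),34)[:2] for p in((96,187),(232,168),(240,218),(105,240))]);print(K.round(1),K.mean(0))
print("dial",tri(t,f((189,200),340,200),s,f((555-400,250),220,210)))
print("front corner",tri(t,f((96,187),340,200),s,f((634-400,210),220,210)))
a=stem(t,310,235,60,35); b2=stem(s,270,235,35,35,75,70); print(a,b2)
A=[onz(t,p,17)[:2] for p in a[0]];B=[onz(s,p,17)[:2] for p in b2[0]];print(np.round(A,1),np.round(B,1))
for q in(A,B): d=q[1]-q[0]; d=d*np.sign(d[1]); print(np.arctan2(d[1],d[0]))
```

```bash
python3 m.py
```

```text
[[[ 11 161  98]]] [[[ 16 138 170]]]
[  6  20  19  14 194] [[363.58005 247.06   ]
 [380.94003 244.57999]
 [382.56003 255.91998]
 [365.20004 258.4    ]]
[[ 544.7 -141. ]
 [ 550.4 -183.4]
 [ 522.7 -186.9]
 [ 517.1 -144.5]] [ 533.71230938 -163.95708578]
[[ 546.4 -141.1]
 [ 557.2 -224.3]
 [ 526.7 -228.6]
 [ 514.1 -146.1]] [ 536.0846232  -185.04458802]
dial (array([ 538.61298543, -197.06258718,   33.38050392]), np.float64(1.9286065333161813))
front corner (array([ 546.66996111, -141.06683717,   32.32410399]), np.float64(0.5800717066430197))
(array([[313.28476, 249.86526],
       [364.25082, 260.84943]], dtype=float32), 520) (array([[276.25266, 262.02734],
       [297.03958, 243.297  ]], dtype=float32), 96)
[[ 539.9  -18.6]
 [ 511.7 -143.6]] [[ 529.9 -130.9]
 [ 517.   -44.3]]
1.3488588789500744
1.7184669631318905
```

shift_gripper --pt "-35 0 0 0" --pt "-70 0 0 0" --pt "-105 0 0 0" --pt "-140 0 0 0" --pt "-175 0 20 0" --pt "-200 -1 50 0" --pt "-206.4 -1 80 0" --pt "-206.4 -1 110 0" --pt "-206.4 -1 140 0" --pt "-206.4 -1 160 0" --pt "-206.4 -1 172 0" --pt "-206.4 -1 172 0" --jaw 62

```text
clock: 7.32
tool_pos: [534.6, -185.6, 1.7]
tcp_rot: [-0.002, 0.652, 0.758, -0.001]
contact_force: [0.0, -0.2, -0.7]
width: 61.8
grip_force: 0.0
```

shift_gripper --pt "0 0 0 0" --pt "0 0 0 0" --pt "0 0 0 0" --pt "0 0 0 0" --pt "0 0 0 0" --pt "0 0 0 0" --pt "0 0 0 0" --pt "0 0 0 0" --jaw 20 --clamp_n 50

```text
clock: 7.98
tool_pos: [537.6, -186.1, 5.8]
tcp_rot: [0.001, 0.651, 0.759, 0.0]
contact_force: [-0.8, -0.2, 7.4]
width: 33.1
grip_force: 51.5
```

Run:
```python
from h import *
t,s=cam("top"),cam("scene")
for n,pt,zt,ps in(("jar",(349,151),90,(366,281)),("vase top",(303,142),145,(408,240)),("vase belly",(303,146),80,(404,265)),("mug",(247,325),85,(299,172)),("bowl",(342,322),45,(244,220))):
    print(n,onz(t,pt,zt).round(),onz(s,ps,zt).round(),tri(t,pt,s,ps)[0].round())
```

```text
jar [ 769. -105.   90.] [ 772. -113.   90.] [ 769. -106.   84.]
vase top [776.   2. 145.] [796.  -4. 145.] [785.   5. 133.]
vase belly [783.   3.  80.] [798.  -7.  80.] [789.   5.  67.]
mug [365. 135.  85.] [355. 140.  85.] [364. 133.  91.]
bowl [366. -86.  45.] [373. -89.  45.] [366. -85.  40.]
```

shift_gripper --pt "0 0 -15 0" --pt "0 0 -40 0" --pt "20 12 -70 0" --pt "45 27 -83 0" --pt "70 42 -83 0" --pt "95 57 -83 0" --pt "120 72 -83 0" --pt "145 87 -83 0" --pt "170 102 -83 0" --pt "190 114 -83 0" --pt "206 123 -83 0" --pt "206 123 -83 0"

```text
clock: 9.08
tool_pos: [628.2, 39.8, 87.9]
tcp_rot: [0.0, 0.65, 0.76, 0.001]
contact_force: [0.9, -0.2, -1.2]
width: 33.4
grip_force: 50.5
```

shift_gripper --pt "0 0 0 0" --pt "0 0 0 0" --pt "0 0 0 0" --pt "0 0 0 0"

```text
clock: 9.42
tool_pos: [626.5, 35.5, 87.3]
tcp_rot: [-0.0, 0.652, 0.758, -0.0]
contact_force: [-0.5, 0.1, -1.0]
width: 33.2
grip_force: 50.5
```

Run:
```python
from stem import *
q=robot.state(); print(q["tool_pos"],2*np.arctan2(q["tcp_rot"][2],q["tcp_rot"][1]))
t,s=cam("top"),cam("scene"); cv2.imwrite("pics/c5.png",np.hstack([crop(t,180,180,100,90,4),crop(s,330,140,100,90,4)]))
```

```text
[626.50220826  35.53572653  87.3453942 ] 1.7216303549814633
```

View pics/c5.png

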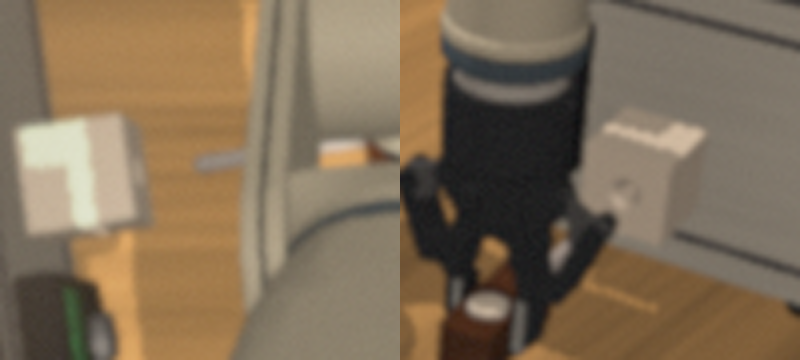

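The top crop shows the stem tip at (195,163), about 50 px (in the crop) short of the block. In the scene crop the finger hides most of the stem, the tip shows near (618,202), just below the hole at (625,190). I'll zoom in to check alignment.

Run:
```python
from h import *
t,s=cam("top"),cam("scene"); cv2.imwrite("pics/c6.png",np.hstack([crop(t,180,200,65,50,6),crop(s,370,160,40,50,6)]))
```

```text
(no output)
```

View pics/c6.png

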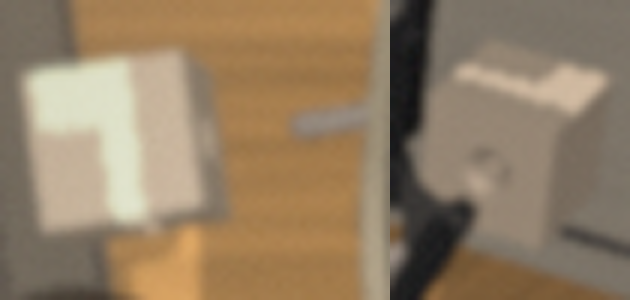

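Zoom: in the top view the tip is at (293,127) with the stem running through (363,115), and the block's top outer edge goes from (185,52) to (203,215). In the scene view the tip shows at about (478,183) and the hole at (490,172).

Run:
```python
from stem import *
t,s=cam("top"),cam("scene")
f=lambda p,x,y:((p[0]+.5)/6-.5+x,(p[1]+.5)/6-.5+y)
d=np.array([-.149,.989,0]); n=np.array([.989,.149,0])
m=stem(t,222,210,18,18,90,80); print(m)
tip=onz(t,f((293,127),180,200),100); st2=onz(t,f((363,115),180,200),100); e=[onz(t,f(p,180,200),130) for p in((185,52),(203,215))]
hole=(e[0]+e[1])/2; hole[2]=100
print("top tip",tip,st2,"hole",hole,e,"lateral",(hole-tip)@n,(hole-st2)@n,"ahead",(hole-tip)@d)
ts=onz(s,f((478-390,183),370,160),100); hs=onz(s,f((490-390,172),370,160),100)
print("scene hole on z100",hs)
# scene: intersect tip ray with vertical plane across tip distance
r=ray(s,f((478-390,183),370,160)); k=((tip-s["o"])@d)/(r@d); Q=s["o"]+k*r
r=ray(s,f((490-390,172),370,160)); k=((hole-s["o"])@d)/(r@d); H=s["o"]+k*r
print("tip by scene",Q,"hole by scene",H,"lat",(H-Q)@n,"dz",H[2]-Q[2]); print("kin tip",robot.state()["tool_pos"]+142*d)
```

```text
(array([[228.27444, 220.88002],
       [239.82765, 218.64856]], dtype=float32), 48)
top tip [604.46315656 175.64764462 100.        ] [608.88258876 148.89294888 100.        ] hole [599.10797662 207.62869846 100.        ] [array([629.7882993 , 211.13992564, 130.        ]), array([568.42765395, 204.11747127, 130.        ])] lateral -0.5310959404930571 -0.9154647208746345 ahead 32.42718405165317
scene hole on z100 [604.84166992 208.65493036 100.        ]
tip by scene [617.84872882 177.66427786 113.31956391] hole by scene [604.92938991 208.50573646 100.10017073] lat -8.181848846822872 dz -13.219393185013928
kin tip [605.72368593 176.61720996  87.34331652]
```

Run:
```python
from h import *
s=cam("scene"); g=lambda P:[round((a+.5-o)*6-.5) for a,o in zip(proj(s,P),(370,160))]
d=np.array([-.149,.989,0]); T=np.array([605,176,100.])
for k in(0,-10,-20,-40,20): print(k,g(T+k*d), g(T+k*d+[3,0,0]))
print("hole",g((601,207.5,100)))
```

```text
0 [58, 201] [64, 203]
-10 [48, 211] [53, 213]
-20 [37, 221] [43, 224]
-40 [16, 242] [22, 245]
20 [78, 181] [84, 183]
hole [91, 170]
```

The tip's predicted scene position (about 448,202) is hidden behind the finger, and the light spot is just the bevel. Top view says lateral offset is under 1 mm, so I'll go in slowly and watch the force.

shift_gripper --pt "5 0 0 0" --pt "10 0 0 0" --pt "15 0 0 0" --pt "20 0 0 0" --pt "25 0 0 0" --pt "29 0 0 0" --pt "33 0 0 0" --pt "36 0 0 0" --pt "39 0 0 0" --pt "42 0 0 0" --pt "45 0 0 0" --pt "45 0 0 0"

```text
clock: 10.77
tool_pos: [620.0, 81.5, 87.3]
tcp_rot: [-0.0, 0.651, 0.759, 0.0]
contact_force: [0.1, -0.3, -1.5]
width: 33.5
grip_force: 50.5
```

shift_gripper --pt "0 0 0 0" --pt "0 0 0 0"

```text
clock: 10.93
tool_pos: [620.1, 80.9, 87.3]
tcp_rot: [0.0, 0.651, 0.759, -0.0]
contact_force: [-0.3, -1.5, -1.6]
width: 33.4
grip_force: 50.5
```

shift_gripper --pt "7 0 0 0" --pt "14 0 0 0" --pt "21 0 0 0" --pt "28 0 0 0" --pt "35 0 0 0" --pt "42 0 0 0" --pt "49 0 0 0" --pt "56 0 0 0" --pt "63 0 0 0" --pt "70 0 0 0" --pt "76 0 0 0" --pt "76 0 0 0"

```text
clock: 11.93
tool_pos: [608.5, 157.4, 87.4]
tcp_rot: [-0.0, 0.651, 0.759, 0.0]
contact_force: [0.2, 1.6, -0.8]
width: 33.1
grip_force: 50.5
```

shift_gripper --pt "0 0 0 0" --pt "0 0 0 0"

```text
clock: 12.1
tool_pos: [608.6, 156.1, 87.3]
tcp_rot: [0.0, 0.651, 0.759, 0.0]
contact_force: [0.3, -0.1, -1.2]
width: 33.3
grip_force: 50.5
```

Run:
```python
from h import *
t,s=cam("top"),cam("scene"); cv2.imwrite("pics/c7.png",np.hstack([crop(t,180,180,100,90,4),crop(s,340,140,100,90,4)]))
```

```text
(no output)
```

View pics/c7.png

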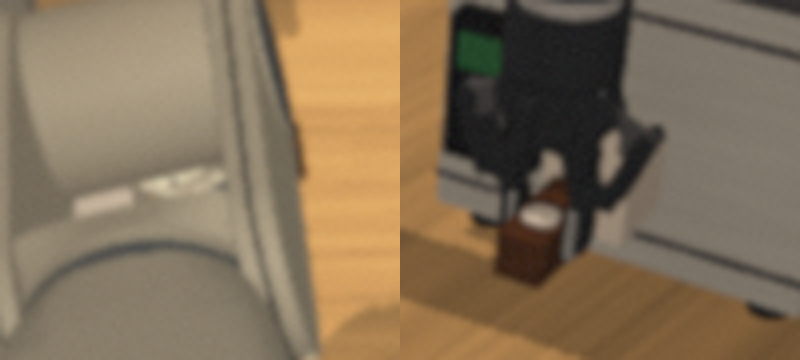

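Stem is in the port and the handle is a few millimetres from the block, with no force. I'll push it home gently.

shift_gripper --pt "2 0 0 0" --pt "4 0 0 0" --pt "6 0 0 0" --pt "8 0 0 0" --pt "8 0 0 0" --pt "8 0 0 0"

```text
clock: 12.7
tool_pos: [607.4, 164.3, 87.4]
tcp_rot: [-0.0, 0.651, 0.759, 0.0]
contact_force: [0.2, 1.0, -0.6]
width: 33.3
grip_force: 50.5
```

shift_gripper --pt "1 0 0 0" --pt "2 0 0 0" --pt "2 0 0 0" --pt "2 0 0 0"

```text
clock: 13.03
tool_pos: [607.1, 165.6, 87.3]
tcp_rot: [0.0, 0.651, 0.759, -0.0]
contact_force: [1.5, -2.9, -1.0]
width: 33.1
grip_force: 50.5
```

shift_gripper --pt "1 0 0 0" --pt "2 0 0 0" --pt "2 0 0 0" --pt "2 0 0 0"

```text
clock: 13.37
tool_pos: [607.1, 165.7, 87.4]
tcp_rot: [0.001, 0.651, 0.759, -0.001]
contact_force: [1.8, -12.8, 1.2]
width: 33.2
grip_force: 50.8
```

Contact of 13 N against the block, with the shoulder computed at the mouth: home. I'll release and retreat upward.

shift_gripper --pt "0 0 0 0" --pt "0 0 0 0" --pt "0 0 0 0" --pt "0 0 0 0" --pt "0 0 0 0" --pt "0 0 0 0" --jaw 66

```text
clock: 13.87
tool_pos: [606.7, 168.3, 87.3]
tcp_rot: [-0.0, 0.651, 0.759, 0.0]
contact_force: [0.3, 0.8, -0.4]
width: 65.9
grip_force: 0.0
```

shift_gripper --pt "0 0 -15 0" --pt "0 0 -40 0" --pt "0 0 -75 0" --pt "-30 0 -110 0" --pt "-65 0 -140 0" --pt "-100 0 -150 0" --pt "-135 0 -150 0" --pt "-170 0 -150 0" --pt "-170 0 -150 0" --pt "-170 0 -150 0"

```text
clock: 14.7
tool_pos: [632.6, -1.7, 237.4]
tcp_rot: [-0.0, 0.653, 0.758, 0.0]
contact_force: [-0.5, 0.8, -0.2]
width: 66.1
grip_force: 0.0
```

Run:
```python
from h import *
t,s=cam("top"),cam("scene"); cv2.imwrite("pics/c8.png",np.hstack([crop(t,180,180,100,90,4),crop(s,340,140,100,90,4)]))
```

```text
(no output)
```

View pics/c8.png

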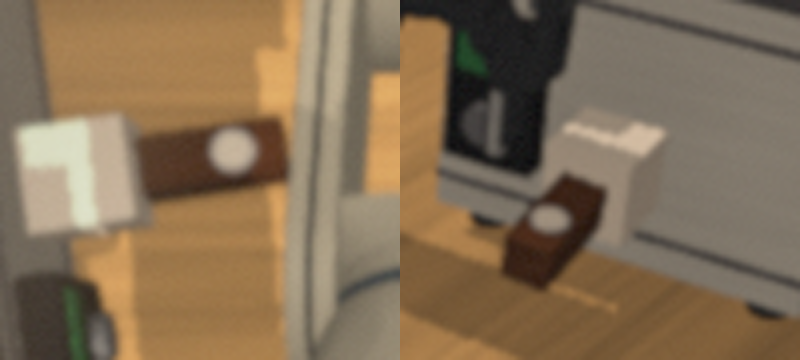

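Handle sits against the block (top crop from (140,165) to (285,150)), free of the fingers. One numeric check of the rear end before handing in.

Run:
```python
from h import *
t=cam("top"); f=lambda p:((p[0]+.5)/4-.5+180,(p[1]+.5)/4-.5+180)
d=np.array([-.149,.989,0]); h=np.array([601,207.5,100]); P=[onz(t,f(p),115) for p in((281,118),(289,178))]
print([round((h-p)@d,1) for p in P], "want ~84")
```

```text
[np.float64(86.2), np.float64(85.6)] want ~84
```

```bash
python3 -c "
from workcell import robot
print(robot.job_done())"
```

```text
the job is handed in; nothing more can be done
None
```

The probe was drawn out, laid flat and released, then regripped by its handle and pushed home in the kiln port; I handed the job in at about 15 s, the last picture put the handle's front within about 2 mm of flush, and no verdict was returned.

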